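# Stow a paint swab, then hold the old sash open for the next sample

### The arm

A 7-joint arm with a two-finger parallel gripper is mounted at the origin on the work surface. World frame = base frame: x ahead of the robot, y to its left, z up, the work surface at z = 0. Lengths are in m, angles in degrees, forces in N, time in s.
With the tool pointing down it reaches from about 0.4 to 0.9 m from the base axis. Payload 5.5 kg.
Tool frame: the origin (TCP) lies between the finger pads; the fingertips stand 8 mm ahead of it and the grasp point (between the pads) lies 11 mm behind it; z points along the fingers, x is the direction in which the jaws open and shut, and the axes are right-handed (so a half turn about z gives the same grasp; the last joint's range is limited). The gripper opens to 85 mm and grips with 20 to 120 N. Pads are 22 mm wide; open, the fingers measure 114 mm over their backs; the gripper's body (76 mm by 85 mm) begins 54 mm behind the grasp point. The pads swing forward as they close: fully open they stand 13 mm farther back than shut.
Start: joints at [84.695, 28.699, -24.465, 88.831, 12.651, 65.22, -12.049], TCP at [0.226, -0.609, 0.239] pointing down, gripper open.
Joint ranges: [-164.97, 164.97], [-17.58, 116.51], [-87.97, 89.64], [11.32, 138.91], [-80.73, 260.73], [10.89, 115.49], [-147.41, 147.41]. Speed limits (degrees/s): [147.25, 147.25, 180, 180, 180, 180, 180].

### API

Orientations are given as a 3x3 rotation matrix whose columns are the frame's x, y, z axes.
In Python, from rig import env, optics, sign_off gives the robot as it stands. The module is installed in compiled form; this text tells all that it offers.
- The arm moves only by the shell command python3 -m jog 'ROWS' [FORCE]. ROWS is text: rows parted by semicolons, each of 5 numbers parted by spaces: the opening, from 0 (shut) to 1 (fully open), then the shift along the world's x, y, z in units of 0.5 m (1.0 is 0.5 m), then the turn about the world's z in units of pi/4 rad (1.0 is pi/4 rad). In form: grip tx ty tz turn; .... A call has 1 to 10 rows; each row is the pose to reach, as a shift and turn from the pose commanded when the call began; what a row does not reach only later rows make up. A row lasts 1/10 s, in which the tool goes at most 50 mm and 8.59 degrees, less where a joint would pass 70% of its speed; a pose out of reach is approached as far as the arm can. A call with a number of a shift or a turn outside -1 to 1 is refused whole. A call with a gripper value outside its range is refused whole. The fingers move at their own pace and stop on an object; FORCE is the grip in N (left out, the last holds). Time passes only in rows, so rows that repeat a pose let the fingers close. It gives the time, the measured TCP pose, the force and the opening at its end, in the units of the state.
- env.sense(): the state, without advancing time (a new reading comes with each control period).
- optics.read_camera(name): name is "side" or "top"; returns a dict with "frame" (420x560x3 uint8, blue, green, red), "fx", "fy", "cx", "cy" (pixels), "R" (3x3) and "t" (3): a world point X has camera coordinates R X + t. Camera axes: x right, y down, z forward; pixel columns grow to the right and rows downward; lengths in m; the calibration is good to about 2 mm. A picture is of the moment at which its call begins. There is no depth.
- sign_off(): hands the job in, once; it reports no verdict.
Trained networks look in a picture, given as the dict that the camera call returned (one of the last four; its "shot" number tells which), for a name from the list of things; names that differ only in an ending like _2 or _b are one class to them, and where a whole thing is asked for, a point or a joint stands for the part that bears it (a point fixed in the world has none). Each returns a list of dicts, best first, with "confidence" (0 to 1); they miss things now and then, are a little off and sometimes report something else, mostly with a low value. They report only what shows in the picture. A call takes as long as a camera call.
- optics.cut_out(picture, query): "region" (420x560 bool, what is visible of it) and "location" ([column, row] in pixels, amid what is visible of it).
The state is a dict: "t": time; "joint_pos": joint angles; "dq": joint speeds; "joint_efforts": joint torques, N m; "tcp_pos": TCP position; "tool_rot": TCP orientation; "ft_force": force on the tool from outside, world axes, zero at the start; "wrist_torque": the same for the moment, N m; "opening": finger opening in m.
Only numpy, scipy, OpenCV 4.12 (cv2) and the standard library are available. Lean on these libraries where they do the work, as an engineer would, in place of code of your own. Each camera call takes 0.05 s, during which the arm holds its last target. There are 200 camera calls.

### The job

We are sampling the old paint on this window for lead: first put the blue-handled swab, tip down, into the empty sample tube in the same rack until its collar sits on the tube's rim, and let go of it while the sash is still shut. Then take the sash by its brass bow handle, swing it up to about 40 degrees from shut and finish while still holding it there, steady, so that I can swab the rebate underneath from the far side: no stay is fitted, so it falls shut if let go. Do not drop the swab or the sash, do not press on the glass, and leave the putty tin, the tape and the putty knife where they are.

Things in the scene. Friction and masses are not known exactly. Their poses are not given: they have to be found in the camera images.
- window: The fixed window frame, lying flat on the bench: bare wood, outside 352 (its x) x 392 (its y) x 62 mm high. Origin: centre of its underside, on the bench. The hinge line of the sash runs along the frame's y axis at its x = -138 mm, z = 62 mm (the near rail, brass hinges); the opening side is at +x.
- sash (a joint): Opening of the flaked cream sash (rad): 0 shut, flush with the frame's top (z = 62 mm); grows as its +x edge swings up and back towards the hinge line; 0.70 = 40 degrees; stop at 1.75. 270 (x) x 308 (y) x 34 mm, two panes; 0.7 to 0.95 kg with glass and handle. Hinge nearly free: it falls shut by its weight; about 4 to 5 N up at the handle lifts it.
- handle: Brass bow handle on the sash's far rail, turning with it. Origin: middle of the round bar, 12 mm thick, 110 mm long along its y, parallel to the hinge line; 10 mm posts at its ends (88 mm apart). It lies 250 mm from the hinge line along the sash, 35 mm off the sash's top face (its z): when shut at frame x = 112 mm, y = 0, z = 97 mm.
- panes: The sash's two glass panes, each 178 x 97 mm, 4 mm thick, 12 mm below the sash's top face, either side of a 22 mm glazing bar. Origin: midway between them, 138 mm from the hinge line. Fragile.
- rack: Fixed white plastic rack, 170 (its x) x 60 (its y) x 85 mm high; origin: centre of its underside. Along its x axis at y = 0 it has three places: an 11 mm hole at x = -55 mm where the swab hangs by its collar, and the two tubes at x = 0 and x = +55 mm, in either order.
- swab: Loose upright swab, blue handle, 11 to 16 g. Origin: tip of its white bud; z points up to the handle. Bud 6 mm thick, stem 5 mm, tapered plug up to 9 mm thick at 62 to 74 mm from the tip, collar 16 mm wide at 74 to 78 mm, round handle 12 mm thick at 78 to 126 mm. At first the collar rests on the rack's top, the tip 11 mm above the bench.
- swab_collar (a point): Centre of the underside of the swab's collar, 74 mm above the tip; it meets the tube's rim when the swab is fully in.
- tube_open: The fixed, empty clear sample tube with an orange band round its mouth, standing in the rack: 16 mm outside, 11 mm bore, 97 mm tall, 93 mm deep. Origin: centre of its underside, 8 mm above the bench.
- tube_mouth (a point): Centre of the empty tube's mouth, at rim level, 105 mm above the bench, 20 mm above the rack's top.
- tube_done: The other, fixed tube in the rack, already closed with a yellow-handled swab (top of the handle 157 mm above the bench). Origin: centre of its underside.
- putty_tin: Loose green tin, 76 mm wide, 75 mm tall. Origin: centre of its underside.
- tape: Loose yellow roll of tape lying flat, 100 mm wide, 24 mm tall. Origin: centre of its underside.
- putty_knife: Loose putty knife with a dark wooden handle, 200 mm long, lying along its own x axis, on the bench to the right of the window. Origin on its underside at mid length.

How it is judged:
By the outcome, as a careful person would: the job done as asked, in the order asked, and still so for the second after the job is handed in, while the arm keeps its last pose, push and grip.
It also fails if it takes over 64 s, if anything falls off the work surface, if the arm or the gripper's body presses on something with over 40 N, if the wrist force passes 120 N, or if a joint passes its speed limit or range.

## Working session

There is one attempt and no reset: what is moved stays moved. The work goes in short steps, Python scripts to look and compute and a shell command to move; the robot and the scene stay as the last step left them, time stands still between calls to the robot, and variables do not carry over. Pictures are saved under pics/ and viewed, about 8 in all and at most 12, crops included, and the job is handed in when it is done.

```bash
mkdir -p pics; cat > h.py <<'E'
import numpy as np, cv2
from rig import env, optics
def ray(p,uv):
    d=np.array([(uv[0]-p["cx"])/p["fx"],(uv[1]-p["cy"])/p["fy"],1.]); R=np.array(p["R"]);t=np.array(p["t"])
    return -R.T@t, R.T@d
def atz(p,uv,z):
    o,d=ray(p,uv); return o+d*(z-o[2])/d[2]
def proj(p,X):
    c=np.array(p["R"])@np.array(X)+np.array(p["t"]); return np.array([p["fx"]*c[0]/c[2]+p["cx"],p["fy"]*c[1]/c[2]+p["cy"]])
E
python3 - <<'E'
from h import *
s=env.sense(); print({k:np.round(v,3).tolist() for k,v in s.items()})
for n in("top","side"):
    p=optics.read_camera(n); cv2.imwrite(f"pics/{n}0.png",p["frame"])
    print(n,p["fx"],np.round(-np.array(p["R"]).T@np.array(p["t"]),3),np.round(p["R"],3).tolist())
    for q in["window","sash","handle","rack","swab","tube_open","tube_done","putty_tin","tape","putty_knife"]:
        r=optics.cut_out(p,q)
        for x in r[:2]:
            ys,xs=np.where(x["region"]); print(q,round(x["confidence"],2),np.round(x["location"],1),xs.min(),xs.max(),ys.min(),ys.max(),np.round(atz(p,x["location"],0.1),3))
E
```

```text
{'t': 0.0, 'joint_pos': [84.695, 28.753, -24.453, 88.891, 12.653, 65.219, -12.048], 'dq': [-0.055, -0.054, 0.05, -0.037, 0.01, 0.049, -0.037], 'joint_efforts': [-0.0, -56.951, -5.816, -28.094, 0.011, 0.012, 0.0], 'tcp_pos': [0.226, -0.609, 0.238], 'tool_rot': [[0.348, -0.937, -0.001], [-0.937, -0.348, 0.002], [-0.002, -0.0, -1.0]], 'ft_force': [0.898, -0.108, 1.046], 'wrist_torque': [-0.003, -0.006, -0.024], 'opening': 0.085}
top 536.2501859203832 [ 0.432 -0.022  1.469] [[-0.027, -0.999, -0.019], [-0.996, 0.028, -0.081], [0.081, 0.017, -0.997]]
window 0.92 [314.8 215.9] 238 394 144 284 [ 0.534 -0.066  0.1  ]
window 0.41 [457.  230.1] 448 472 208 281 [ 0.488 -0.426  0.1  ]
handle 0.74 [317.4 168.3] 291 336 167 175 [ 0.657 -0.077  0.1  ]
handle 0.68 [315.3 213.7] 239 393 144 285 [ 0.54  -0.068  0.1  ]
rack 0.9 [180.5 232.1] 160 197 197 264 [0.502 0.279 0.1  ]
swab 0.56 [177.  250.8] 176 181 250 252 [0.455 0.289 0.1  ]
tube_open 0.53 [169.  205.1] 167 174 206 212 [0.573 0.308 0.1  ]
tube_done 0.64 [172.9 230. ] 167 179 226 233 [0.508 0.299 0.1  ]
tube_done 0.37 [181.7 233.4] 159 199 197
[... 511 characters left out ...]
9 0.01  0.1  ]
sash 0.64 [289.3 215.3] 216 358 171 261 [ 0.5 -0.   0.1]
handle 0.6 [254.7 186.5] 242 269 176 206 [ 0.648 -0.055  0.1  ]
rack 0.6 [212.2 309.1] 164 251 272 341 [0.457 0.331 0.1  ]
swab 0.5 [230.3 294.2] 225 234 280 323 [0.453 0.283 0.1  ]
tube_open 0.72 [187.  280.8] 179 191 274 310 [0.548 0.305 0.1  ]
tube_open 0.58 [138.1 384.9] 102 158 349 402 [0.449 0.515 0.1  ]
tube_done 0.84 [209.7 287.7] 201 214 264 318 [0.498 0.293 0.1  ]
putty_tin 0.77 [168.4 253.8] 151 185 233 274 [0.639 0.27  0.1  ]
tape 0.93 [130.7 391.7] 102 157 349 403 [0.45 0.53 0.1 ]
tape 0.26 [210.9 309.6] 165 251 272 341 [0.458 0.334 0.1  ]
putty_knife 0.95 [366.9 173.1] 349 406 163 186 [ 0.429 -0.296  0.1  ]
```

```bash
python3 - <<'E'
import cv2,numpy as np
a=cv2.imread("pics/top0.png");b=cv2.imread("pics/side0.png")
A=cv2.resize(a[130:290,80:480],None,fx=2,fy=2,interpolation=cv2.INTER_CUBIC) #800x320
B=cv2.resize(b[225:345,130:280],None,fx=2.2,fy=2.2,interpolation=cv2.INTER_CUBIC)
C=cv2.resize(a[190:270,150:210],None,fx=3.3,fy=3.3,interpolation=cv2.INTER_CUBIC)
o=np.zeros((600,800,3),np.uint8);o[:320]=A
o[325:325+B.shape[0],:B.shape[1]]=B;o[325:325+C.shape[0],400:400+C.shape[1]]=C
cv2.imwrite("pics/m0.png",o)
E
```

```text
(no output)
```

View pics/m0.png

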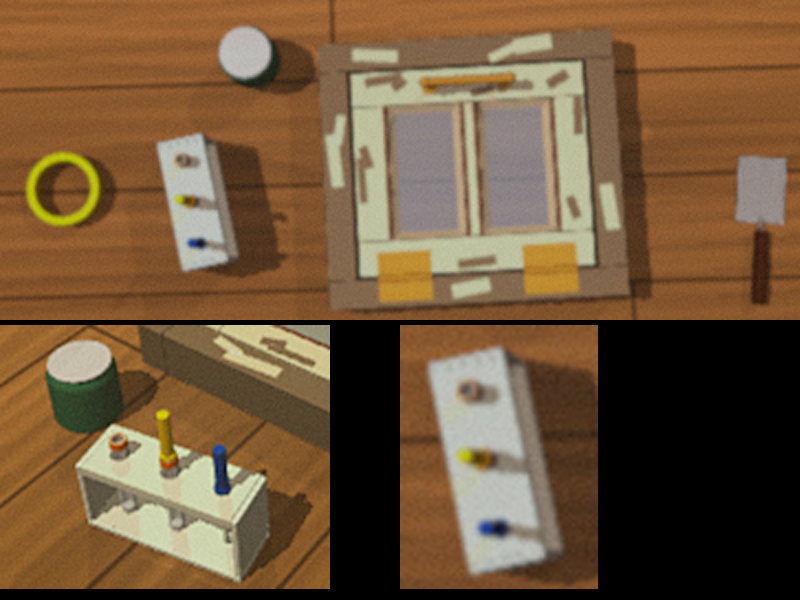

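View pics/side0.png

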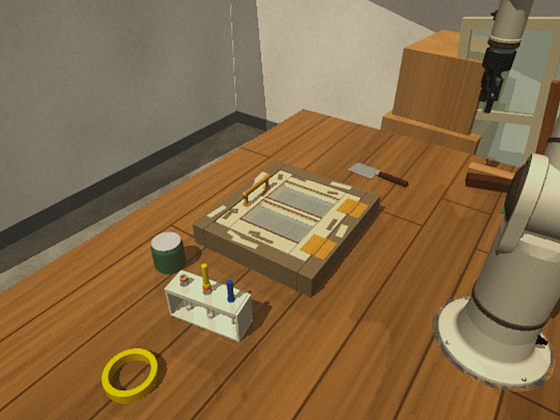

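The pictures show the rack left of the window, at about (180,232) in the top view. In it the blue swab is nearest the robot at (178,251), yellow in the middle, and the empty tube farthest at (171,210). The brass bar runs along (291..337, ~170) on the window's far rail, the tin is beyond the rack, the tape is to its left and the knife lies to the right of the window.

```bash
cat > loc.py <<'E'
from h import *
from scipy.optimize import least_squares
ps={n:optics.read_camera(n) for n in("top","side")}
def blob(p,lo,hi,box):
    hsv=cv2.cvtColor(p["frame"],cv2.COLOR_BGR2HSV); m=cv2.inRange(hsv,lo,hi); k=np.zeros_like(m); x0,x1,y0,y1=box; k[y0:y1,x0:x1]=m[y0:y1,x0:x1]
    ys,xs=np.where(k>0); return np.array([xs.mean(),ys.mean()]),len(xs),(xs.min(),xs.max(),ys.min(),ys.max())
def tri(uvs):
    f=lambda X:np.concatenate([proj(ps[n],X)-uvs[n] for n in uvs])
    r=least_squares(f,[.5,.2,.1]); return r.x,np.abs(r.fun).max()
E
python3 - <<'E'
from loc import *
bx={"top":(155,205,195,270),"side":(160,260,255,345)}
for nm,lo,hi in(("blue",(105,120,40),(130,255,255)),("yellow",(24,150,80),(34,255,255)),("orange",(5,130,120),(17,255,255))):
    u={}
    for n in ps:
        try: u[n],c,e=blob(ps[n],lo,hi,bx[n]); print(nm,n,u[n].round(1),c,e)
        except Exception as ex: print(nm,n,ex)
    if len(u)==2: X,r=tri(u); print(nm,X.round(4),r.round(2))
# window corners, top
p=ps["top"]
for c in((318,46),(613,31),(630,293),(331,309)): print("win",atz(p,(c[0]/2+80,c[1]/2+130),.062).round(3))
for c in((157,143),(204,135),(229,262),(183,270)): print("rack",atz(p,(c[0]/2+80,c[1]/2+130),.085).round(3))
# bar
u={}
for n,b in(("top",(285,345,160,182)),("side",(235,275,170,212))):
    m=cv2.inRange(cv2.cvtColor(ps[n]["frame"],cv2.COLOR_BGR2HSV),(10,170,90),(24,255,255)); k=np.zeros_like(m);k[b[2]:b[3],b[0]:b[1]]=m[b[2]:b[3],b[0]:b[1]]
    cv2.imwrite(f"pics/bar_{n}.png",k); u[n]=cv2.minAreaRect(cv2.findNonZero(k)); print("bar",n,u[n],cv2.countNonZero(k))
print(tri({n:np.array(u[n][0]) for n in u}))
print("tubemouth z105 top",atz(p,(171.2,210),.105).round(3))
E
```

```text
blue top [177.3 251.2] 17 (np.int64(174), np.int64(181), np.int64(250), np.int64(252))
blue side [229.7 291. ] 90 (np.int64(227), np.int64(234), np.int64(280), np.int64(301))
blue [0.4526 0.2846 0.111 ] 0.39
yellow top [170.1 229.3] 14 (np.int64(168), np.int64(172), np.int64(228), np.int64(231))
yellow side [204.6 273.8] 40 (np.int64(201), np.int64(209), np.int64(264), np.int64(286))
yellow [0.5063 0.2955 0.1364] 0.78
orange top [167.8 232.6] 843 (np.int64(155), np.int64(204), np.int64(195), np.int64(269))
orange side [207.6 302.4] 3264 (np.int64(160), np.int64(259), np.int64(255), np.int64(344))
orange [0.4959 0.312  0.0763] 2.73
win [0.711 0.129 0.062]
win [ 0.719 -0.263  0.062]
win [ 0.373 -0.271  0.062]
win [0.363 0.119 0.062]
rack [0.585 0.339 0.085]
rack [0.593 0.277 0.085]
rack [0.428 0.247 0.085]
rack [0.419 0.307 0.085]
bar top ((313.57781982421875, 171.24514770507812), (5.801180839538574, 45.16188049316406), 86.42366790771484) 158
bar side ((252.93243408203125, 185.59458923339844), (36.66097640991211, 36.825374603271484), 80.53767395019531) 427
(array([ 0.65475946, -0.06406972,  0.0948864 ]), np.float64(2.043493973147463))
tubemouth z105 top [0.559 0.301 0.105]
```

```bash
python3 -m jog '1 .548 .618 .122 -.216;1 .548 .618 .122 -.216;1 .548 .618 .122 -.216;1 .548 .618 .122 -.216;1 .548 .618 .122 -.216;1 .548 .618 .122 -.216;1 .548 .618 .122 -.216;1 .548 .618 .122 -.216;1 .548 .618 .122 -.216;1 .548 .618 .122 -.216'
python3 -m jog '1 0 .8 0 0;1 0 .8 0 0;1 0 .8 0 0;1 0 .8 0 0;1 0 .8 0 0;1 0 .8 0 0;1 0 .8 0 0;1 0 .8 0 0;1 0 .8 0 0;1 0 .8 0 0'
```

```text
t: 2.2
tcp_pos: [0.5035, -0.2961, 0.3013]
tool_rot: [[0.192, -0.981, 0.003], [-0.981, -0.192, 0.001], [-0.0, -0.003, -1.0]]
ft_force: [0.5, -0.3, -0.2]
opening: 0.0852
t: 3.2
tcp_pos: [0.5003, 0.0997, 0.3002]
tool_rot: [[0.187, -0.982, -0.0], [-0.982, -0.187, -0.001], [0.001, 0.0, -1.0]]
ft_force: [-0.0, -0.2, -0.5]
opening: 0.0854
```

```bash
python3 -m jog '1 -.096 .368 -.2 0;1 -.096 .368 -.2 0;1 -.096 .368 -.2 0;1 -.096 .368 -.2 0;1 -.096 .368 -.2 0;1 -.096 .368 -.2 0;1 -.096 .368 -.2 0'
cat > snap.py <<'E'
import sys
from h import *
tag,x,y,z=sys.argv[1],*map(float,sys.argv[2:5])
o=[]
for n in("top","side"):
    p=optics.read_camera(n); u=proj(p,(x,y,z)).astype(int); f=p["frame"]
    x0=min(max(u[0]-40,0),480);y0=min(max(u[1]-50,0),320)
    print(n,"crop origin",x0,y0,"scale 5")
    o.append(cv2.resize(f[y0:y0+100,x0:x0+80],None,fx=5,fy=5,interpolation=cv2.INTER_CUBIC))
cv2.imwrite(f"pics/{tag}.png",np.hstack(o))
E
python3 snap.py a .4525 .284 .13
```

```text
t: 3.9
tcp_pos: [0.4538, 0.2811, 0.2]
tool_rot: [[0.182, -0.983, -0.0], [-0.983, -0.182, -0.002], [0.002, 0.0, -1.0]]
ft_force: [-0.4, 0.2, -0.7]
opening: 0.0857
top crop origin 136 201 scale 5
side crop origin 188 233 scale 5
```

View pics/a.png

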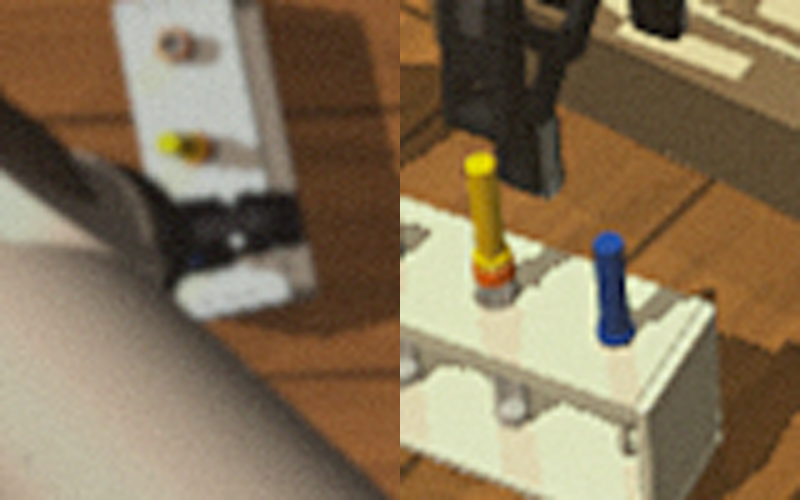

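The crop shows the fingers straddling the swab, along the rack's y and clear of the yellow one at side crop (485,165). The blue handle runs from (610,240) to (615,335).

```bash
python3 -m jog '1 0 0 -.07 0;1 0 0 -.14 0;1 0 0 -.188 0;1 0 0 -.188 0;1 0 0 -.188 0' 
python3 -m jog '0 0 0 0 0;0 0 0 0 0;0 0 0 0 0;0 0 0 0 0;0 0 0 0 0;0 0 0 0 0;0 0 0 0 0;0 0 0 0 0;0 0 0 0 0;0 0 0 0 0' 20
```

```text
t: 4.5
tcp_pos: [0.4535, 0.2827, 0.1071]
tool_rot: [[0.183, -0.983, 0.001], [-0.983, -0.183, -0.0], [0.0, -0.001, -1.0]]
ft_force: [-0.3, 1.5, 0.8]
opening: 0.0855
t: 5.5
tcp_pos: [0.4526, 0.2836, 0.1065]
tool_rot: [[0.185, -0.983, 0.0], [-0.983, -0.185, -0.0], [0.0, -0.0, -1.0]]
ft_force: [-0.0, -2.1, 5.8]
opening: 0.0114
```

```bash
python3 -m jog '0 0 0 .05 0;0 0 0 .1 0;0 0 0 .18 0;0 0 0 .26 0;0 0 0 .34 0;0 0 0 .34 0;0 .06 .011 .34 0;0 .14 .026 .34 0;0 .216 .041 .34 0;0 .216 .041 .34 0'
python3 -m jog '0 0 0 -.04 0;0 0 0 -.08 0;0 0 0 -.1 0;0 0 0 -.1 0;0 0 0 -.1 0'
python3 snap.py b .5606 .304 .13; python3 - <<'E'
from loc import *
u={}
for n,b in(("top",(145,200,180,240)),("side",(165,215,230,300))):
    try:u[n],c,e=blob(ps[n],(105,120,40),(130,255,255),b);print(n,u[n],c,e)
    except Exception as x:print(n,x)
if len(u)==2:print(tri(u))
p=ps["side"]
for X in((.5606,.304,.105),(.5606,.304,.137)):print(proj(p,X))
E
```

```text
t: 6.5
tcp_pos: [0.5647, 0.3032, 0.2736]
tool_rot: [[0.181, -0.984, -0.001], [-0.984, -0.181, 0.001], [-0.001, 0.001, -1.0]]
ft_force: [0.1, -0.2, -0.0]
opening: 0.0117
t: 7.0
tcp_pos: [0.5603, 0.3045, 0.2265]
tool_rot: [[0.186, -0.983, -0.0], [-0.983, -0.186, 0.0], [-0.0, 0.0, -1.0]]
ft_force: [0.3, -0.2, -0.0]
opening: 0.0112
top crop origin 127 158 scale 5
side crop origin 141 217 scale 5
top zero-size array to reduction operation minimum which has no identity
side [176.08333333 239.625     ] 24 (np.int64(172), np.int64(179), np.int64(236), np.int64(243))
[182.79238239 276.14659856]
[180.73470854 264.76678159]loc.py:6: RuntimeWarning: Mean of empty slice.
  ys,xs=np.where(k>0); return np.array([xs.mean(),ys.mean()]),len(xs),(xs.min(),xs.max(),ys.min(),ys.max())
  ret = ret.dtype.type(ret / rcount)
```

View pics/b.png

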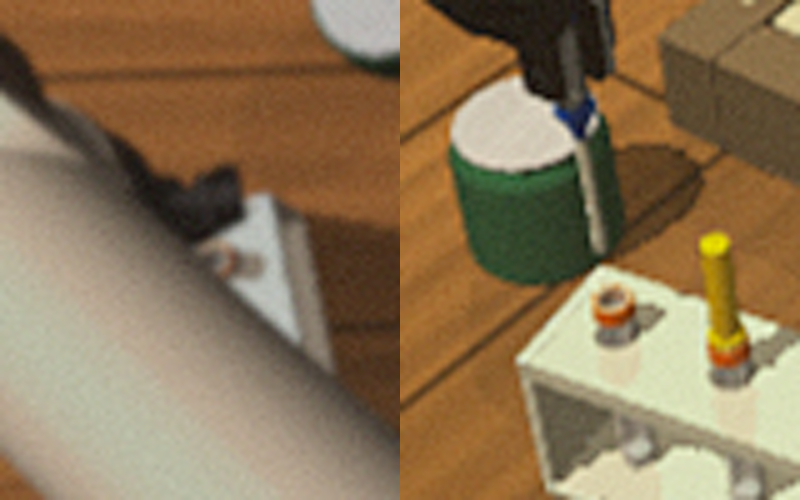

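```bash
python3 - <<'E'
from loc import *
lo,hi=(3,150,120),(14,255,255)
p=ps["side"]
t0=cv2.imread("pics/top0.png")
for nm,b,base in(("open",(176,192,268,290),(.5606,.304)),("done",(198,216,278,300),(.5063,.294))):
    u,c,e=blob(p,lo,hi,b); print(nm,u,c,[int(i) for i in e])
    print(" pred centre z.105/.100/.095",[proj(p,(*base,z)).round(1).tolist() for z in(.105,.1,.095)])
    print(" world@.100",atz(p,u,.100).round(4))
f=p["frame"][266:292,172:196]; 
g=t0[200:220,160:184]
h=np.zeros((600,800,3),np.uint8)
A=cv2.resize(f,None,fx=16,fy=16,interpolation=cv2.INTER_NEAREST);B=cv2.resize(g,None,fx=16,fy=16,interpolation=cv2.INTER_NEAREST)
def mk(im,q,x0,y0):
    cv2.circle(im,(int((q[0]-x0+.5)*16),int((q[1]-y0+.5)*16)),4,(255,0,0),-1)
pt=ps["top"]
for z in(.105,):
    mk(A,proj(p,(.5606,.304,z)),172,266); mk(B,proj(pt,(.5606,.304,z)),160,200)
    for a in np.linspace(0,6.28,24):
        d=.008*np.array([np.cos(a),np.sin(a)])
        mk(A,proj(p,(.5606+d[0],.304+d[1],z)),172,266); mk(B,proj(pt,(.5606+d[0],.304+d[1],z)),160,200)
h[:A.shape[0],:A.shape[1]]=A;h[:B.shape[0],400:400+B.shape[1]]=B;cv2.imwrite("pics/c.png",h[:420])
E
```

```text
open [182.94736842 278.63157895] 19 [176, 186, 269, 282]
 pred centre z.105/.100/.095 [[182.8, 276.1], [183.1, 277.9], [183.4, 279.6]]
 world@.100 [0.5593 0.3057 0.1   ]
done [207.63636364 286.36363636] 22 [203, 215, 278, 290]
 pred centre z.105/.100/.095 [[205.9, 284.4], [206.1, 286.1], [206.3, 287.9]]
 world@.100 [0.5034 0.2927 0.1   ]
```

View pics/c.png

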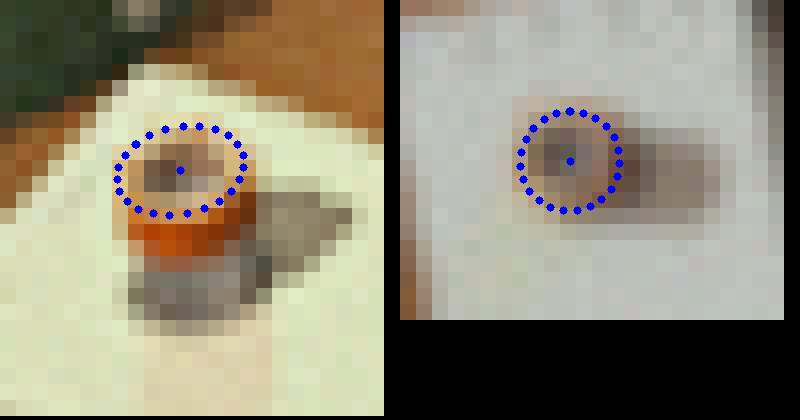

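The overlay on the tube mouth (rim centre ≈ (183.3,276.1) in the side view) agrees with the target in both views to within about 1 mm, so I insert now.

```bash
python3 -m jog '0 0 0 -.03 0;0 0 0 -.06 0;0 0 0 -.09 0;0 0 0 -.12 0;0 0 0 -.14 0;0 0 0 -.14 0' 
```

```text
t: 7.9
tcp_pos: [0.5593, 0.3034, 0.1538]
tool_rot: [[0.185, -0.983, -0.003], [-0.983, -0.185, -0.002], [0.001, 0.004, -1.0]]
ft_force: [0.1, -0.6, -0.1]
opening: 0.0113
```

```bash
python3 -m jog '0 0 0 -.02 0;0 0 0 -.03 0;0 0 0 -.04 0;0 0 0 -.05 0;0 0 0 -.057 0;0 0 0 -.057 0'; python3 -c "
from h import *;s=env.sense();print(s['ft_force'],s['wrist_torque'])"
```

```text
t: 8.5
tcp_pos: [0.5603, 0.3039, 0.1273]
tool_rot: [[0.185, -0.983, -0.0], [-0.983, -0.185, -0.0], [0.0, 0.001, -1.0]]
ft_force: [-0.4, -0.4, -0.5]
opening: 0.0115
[-0.36054672 -0.3855987  -0.46345581] [-0.02999995 -0.07605266 -0.00571127]
```

```bash
python3 -m jog '0 0 0 -.003 0;0 0 0 -.005 0;0 0 0 -.005 0;0 0 0 -.005 0'; python3 snap.py d .5606 .304 .13
```

```text
t: 8.9
tcp_pos: [0.5608, 0.3042, 0.1265]
tool_rot: [[0.185, -0.983, 0.001], [-0.983, -0.185, -0.0], [0.001, -0.001, -1.0]]
ft_force: [-2.3, -1.8, 5.4]
opening: 0.011
top crop origin 127 158 scale 5
side crop origin 141 217 scale 5
```

View pics/d.png

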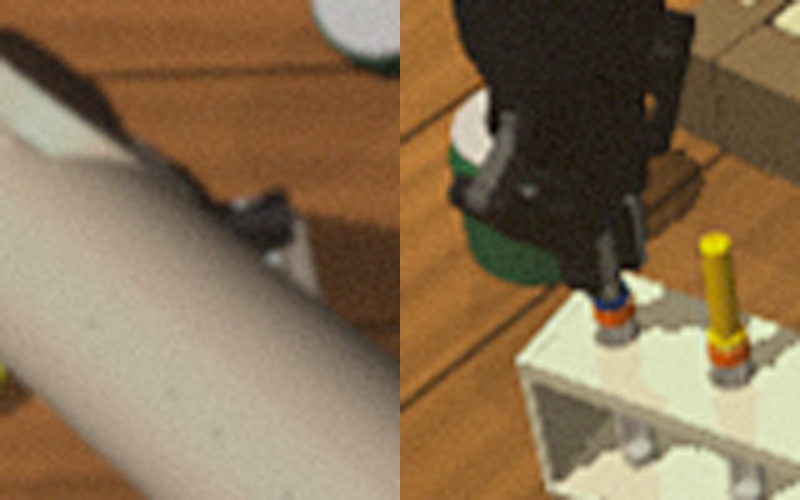

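The collar sits on the orange band at side crop (613,305), and the force rose to 5.4 N at the expected height (TCP z 0.1265). Next I release and rise.

```bash
python3 -m jog '0.4 0 0 0 0;0.6 0 0 0 0;.7 0 0 0 0;.7 0 0 0 0;.7 0 0 0 0;.7 0 0 .06 0;.7 0 0 .14 0;.7 0 0 .24 0;.7 0 0 .34 0;.7 0 0 .34 0'; python3 snap.py e .5606 .304 .13
```

```text
t: 10.0
tcp_pos: [0.5632, 0.3075, 0.3037]
tool_rot: [[0.185, -0.983, 0.011], [-0.983, -0.185, 0.007], [-0.004, -0.012, -1.0]]
ft_force: [-0.3, 0.5, -0.1]
opening: 0.0598
top crop origin 127 158 scale 5
side crop origin 141 217 scale 5
```

View pics/e.png

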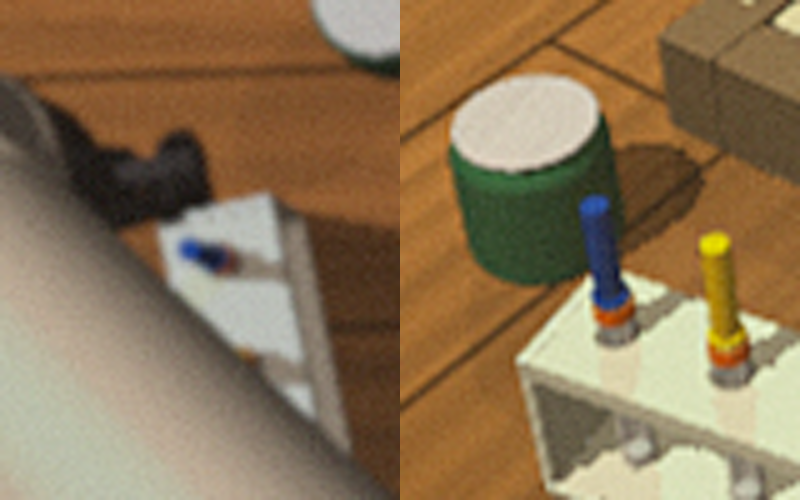

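```bash
python3 -c "
from h import *;s=env.sense();print(np.round(s['joint_pos'],1),s['tcp_pos'])
p=optics.read_camera('top')
print(proj(p,(.6535,-.068,.097)),proj(p,(.6535+.0013,-.123,.097)),proj(p,(.6535-.0013,-.013,.097)))
t=cv2.imread('pics/top0.png')[150:190,280:350]
t=cv2.resize(t,None,fx=10,fy=10,interpolation=cv2.INTER_NEAREST)
for y in(-.055,0,.055):
  for d in(-.006,.006):
    q=proj(p,(.6535-y*.024+d,-.068+y,.097));cv2.circle(t,(int((q[0]-280+.5)*10),int((q[1]-150+.5)*10)),3,(255,0,0),-1)
cv2.imwrite('pics/f.png',t)"
python3 -m jog '.7 0 -.02 .02 .19;.7 0 -.1 .02 .38;.7 0 -.2 .02 .57;.7 0 -.3 .02 .76;.7 0 -.4 .02 .9;.7 0 -.4 .02 .9'; python3 -c "
from h import *;print(np.round(env.sense()['joint_pos'],1))"
```

```text
[   0.9   29.3  -45.8   86.5   21.6   73.1 -126.7] [0.56108615 0.30480896 0.29706842]
[314.01965745 169.96886941] [335.32063936 168.84268644] [292.74352306 171.09373869]
t: 10.75
tcp_pos: [0.5609, 0.0929, 0.3021]
tool_rot: [[0.772, -0.635, -0.005], [-0.635, -0.772, -0.005], [-0.0, 0.007, -1.0]]
ft_force: [-0.2, -0.4, 0.0]
opening: 0.0601
[ 30.2  24.1 -55.5  95.7  21.   71.7 -69.3]
```

View pics/f.png

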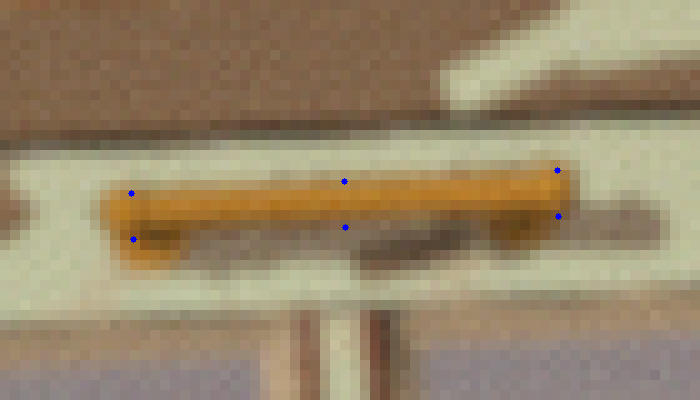

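```bash
python3 -m jog '.7 .188 -.341 0 .19;.7 .188 -.341 0 .38;.7 .188 -.341 0 .57;.7 .188 -.341 0 .76;.7 .188 -.341 -.214 .9;.7 .188 -.341 -.214 .9;.7 .188 -.341 -.214 .9;.7 .188 -.341 -.214 .9'; python3 -c "
from h import *;print(np.round(env.sense()['joint_pos'],1))"; python3 snap.py g .655 -.066 .097
```

```text
t: 11.55
tcp_pos: [0.6528, -0.0658, 0.1959]
tool_rot: [[1.0, 0.029, -0.005], [0.029, -1.0, 0.001], [-0.005, -0.001, -1.0]]
ft_force: [0.1, 0.1, 1.4]
opening: 0.0596
[ 40.   41.8 -56.2  89.2  36.3  69.1 -21.3]
top crop origin 273 119 scale 5
side crop origin 215 134 scale 5
```

View pics/g.png

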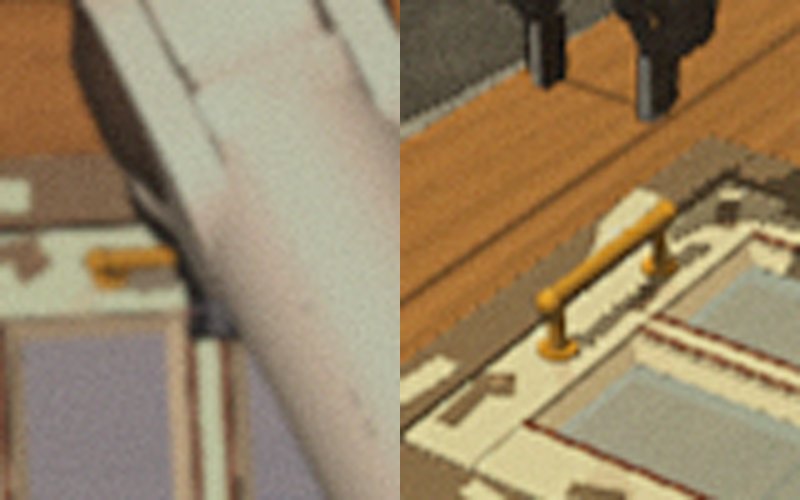

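```bash
python3 -m jog '.7 0 0 -.08 0;.7 0 0 -.16 0;.7 0 0 -.218 0;.7 0 0 -.218 0;.7 0 0 -.218 0;.7 0 0 -.218 0' 
python3 -m jog '0 0 0 0 0;0 0 0 0 0;0 0 0 0 0;0 0 0 0 0;0 0 0 0 0;0 0 0 0 0;0 0 0 0 0;0 0 0 0 0' 40
```

```text
t: 12.25
tcp_pos: [0.6569, -0.0657, 0.0929]
tool_rot: [[1.0, 0.029, 0.005], [0.029, -1.0, -0.0], [0.005, 0.0, -1.0]]
ft_force: [-0.2, -0.6, 0.7]
opening: 0.0597
t: 13.05
tcp_pos: [0.6554, -0.0664, 0.0901]
tool_rot: [[1.0, 0.029, 0.002], [0.029, -1.0, -0.0], [0.002, 0.0, -1.0]]
ft_force: [1.6, -1.1, 6.1]
opening: 0.0105
```

```bash
python3 -m jog '0 -.003 0 .0174 0;0 -.0061 0 .0347 0;0 -.0102 0 .0519 0;0 -.0146 0 .0689 0;0 -.0146 0 .0689 0' 60; python3 -c "
from h import *;s=env.sense();print(s['ft_force'],s['wrist_torque'],s['tcp_pos'])"
```

```text
t: 13.55
tcp_pos: [0.6484, -0.0666, 0.1242]
tool_rot: [[1.0, 0.029, 0.003], [0.029, -1.0, 0.0], [0.003, -0.0, -1.0]]
ft_force: [6.7, 0.0, -3.8]
opening: 0.01
[ 6.67670608e+00  5.81289876e-03 -3.76592533e+00] [-0.06469048 -1.68319492 -0.11479294] [ 0.64836889 -0.06657616  0.12424687]
```

```bash
python3 -m jog '0 -.005 0 .017 0;0 -.0109 0 .0335 0;0 -.0173 0 .05 0;0 -.0241 -.0005 .0662 0;0 -.0316 -.0007 .082 0;0 -.0395 -.001 .0979 0;0 -.0481 -.0012 .1132 0;0 -.0571 -.0014 .1284 0;0 -.0571 -.0014 .1284 0'; python3 -c "
from h import *;s=env.sense();print(s['ft_force'],s['wrist_torque'],s['tcp_pos'])"; python3 snap.py hh .61 -.066 .19
```

```text
t: 14.45
tcp_pos: [0.6207, -0.0673, 0.1891]
tool_rot: [[1.0, 0.029, 0.005], [0.029, -1.0, -0.0], [0.005, 0.0, -1.0]]
ft_force: [8.1, -0.4, -2.0]
opening: 0.0094
[ 8.0529067  -0.39141143 -1.97327383] [-0.05577462 -2.05496379 -0.03119273] [ 0.62070297 -0.06725956  0.18910702]
top crop origin 274 131 scale 5
side crop origin 228 109 scale 5
```

View pics/hh.png

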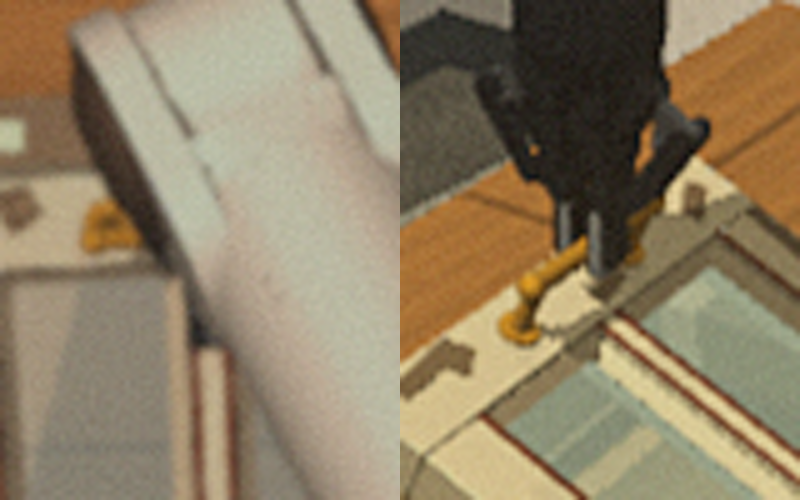

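The sash follows: the bar is between the pads at side crop (590,250) and the handle has risen 99 mm, about 24°. There is a slight inward push of about 6 N, so I ease x by 1.5 mm on the rest of the arc.

```bash
python3 -m jog '0 -.0084 0 .0147 0;0 -.0177 0 .0292 0;0 -.0275 -.0004 .0432 0;0 -.0384 -.0008 .057 0;0 -.05 -.001 .0703 0;0 -.062 -.0013 .0832 0;0 -.0745 -.0016 .0956 0;0 -.0873 -.0019 .1077 0;0 -.0873 -.0019 .1077 0;0 -.0873 -.0019 .1077 0'; python3 - <<'E'
from loc import *
s=env.sense();print(s['ft_force'],s['wrist_torque'],s['tcp_pos'],s['opening'])
p=ps["side"]
cv2.imwrite("pics/i.png",p["frame"])
# predicted projections of sash corners/bar ends for theta
yaw=np.deg2rad(1.3);c=np.array([.5425,-.0695,0])
R=np.array([[np.cos(yaw),-np.sin(yaw),0],[np.sin(yaw),np.cos(yaw),0],[0,0,1]])
im=p["frame"].copy()
im=cv2.resize(im[60:320,160:430],None,fx=2.2,fy=2.2,interpolation=cv2.INTER_CUBIC)
for th,col in((35,(0,0,255)),(40,(255,0,0)),(45,(0,255,0))):
    t=np.deg2rad(th)
    def P(a,y,h):return c+R@np.array([-.138+a*np.cos(t)-h*np.sin(t),y,.062+a*np.sin(t)+h*np.cos(t)])
    for q in((.27,.154,0),(.27,-.154,0),(.25,.055,.035),(.25,-.055,.035)):
        u=proj(p,P(*q));cv2.circle(im,(int((u[0]-159.5)*2.2),int((u[1]-59.5)*2.2)),3,col,-1)
cv2.imwrite("pics/j.png",im)
E
```

```text
t: 15.55
tcp_pos: [0.5778, -0.0684, 0.2431]
tool_rot: [[1.0, 0.028, 0.007], [0.028, -1.0, -0.0], [0.007, 0.0, -1.0]]
ft_force: [8.3, -1.8, 1.8]
opening: 0.0095
[ 8.11315714 -0.41040097  2.43715815] [-0.23279628 -2.20022847 -0.0534978 ] [ 0.57794672 -0.06838662  0.24295451] 0.00943844666298677
```

View pics/j.png

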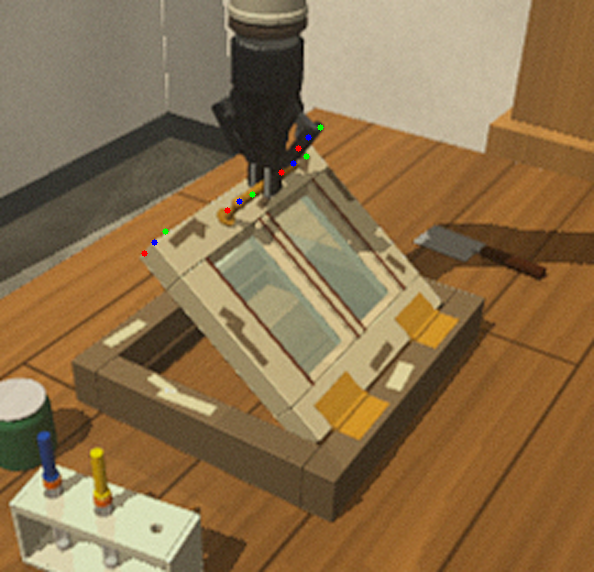

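```bash
cat > ang.py <<'E'
from loc import *
yaw=np.deg2rad(1.3);c=np.array([.5425,-.0695,0])
R=np.array([[np.cos(yaw),-np.sin(yaw),0],[np.sin(yaw),np.cos(yaw),0],[0,0,1]])
def samp(p,im,th,du=0,dv=0):
    t=np.deg2rad(th);X=(c+np.stack([-.138+A*np.cos(t),Y,.062+A*np.sin(t)],-1)@R.T)
    C=X@np.array(p["R"]).T+np.array(p["t"]);u=p["fx"]*C[:,0]/C[:,2]+p["cx"];v=p["fy"]*C[:,1]/C[:,2]+p["cy"]
    return cv2.remap(im,(u+du).astype(np.float32)[None],(v+dv).astype(np.float32)[None],cv2.INTER_LINEAR)[0]
a,y=np.meshgrid(np.arange(.0,.285,.002),np.arange(-.16,.16,.002));A=a.ravel();Y=y.ravel()
def run(n,ymin,amax):
    global A,Y
    A=a.ravel();Y=y.ravel();k=(Y>ymin)&(A<amax);A=A[k];Y=Y[k]
    g=lambda f:cv2.GaussianBlur(cv2.cvtColor(f,cv2.COLOR_BGR2HSV)[:,:,1].astype(np.float32),(0,0),1)
    p=ps[n];i0=g(cv2.imread(f"pics/{n}0.png"));i1=g(p["frame"]);ref=samp(p,i0,0)
    sc=[(np.corrcoef(ref,samp(p,i1,th,du,dv))[0,1],th,du,dv) for th in np.arange(30,48,.5) for du in(-1,0,1) for dv in(-1,0,1)]
    sc.sort(reverse=True);print(n,[tuple(np.round(q,2).tolist()) for q in sc[:3]],"shiftfree best",[np.round(q,3).tolist() for q in sc if q[2]==q[3]==0][:2])
if __name__=="__main__":
    run("side",-.16,.285);run("side",.03,.285);run("side",-.16,.2);run("top",.08,.285)
    s=env.sense();print(s["tcp_pos"],s["opening"],s["ft_force"])
    th=np.deg2rad(np.arange(36,45,.5));print(s["t"])
E
python3 ang.py
```

```text
side [(0.81, 39.0, 0.0, 0.0), (0.81, 38.5, 0.0, 0.0), (0.81, 38.0, 0.0, -1.0)] shiftfree best [[0.811, 39.0, 0.0, 0.0], [0.81, 38.5, 0.0, 0.0]]
side [(0.93, 39.0, 0.0, 0.0), (0.93, 38.0, 1.0, 0.0), (0.93, 38.5, 1.0, 0.0)] shiftfree best [[0.932, 39.0, 0.0, 0.0], [0.929, 39.5, 0.0, 0.0]]
side [(0.97, 39.0, 0.0, 0.0), (0.97, 38.5, 0.0, 0.0), (0.97, 39.5, 0.0, 0.0)] shiftfree best [[0.972, 39.0, 0.0, 0.0], [0.971, 38.5, 0.0, 0.0]]
top [(0.93, 38.5, 0.0, 0.0), (0.93, 39.0, 0.0, 0.0), (0.93, 38.0, 0.0, 0.0)] shiftfree best [[0.927, 38.5, 0.0, 0.0], [0.927, 39.0, 0.0, 0.0]]
[ 0.57801295 -0.06834805  0.24291342] 0.009128442964041639 [ 8.82270004 -1.32671318  2.24848155]
15.75
```

Aligning the shut sash's texture to both views puts it at about 39°. A small nudge brings it to 40° and relieves the inward push.

```bash
python3 -m jog '0 -.002 0 .004 0;0 -.0044 0 .0082 0;0 -.0044 0 .0082 0;0 -.0044 0 .0082 0;0 -.0044 0 .0082 0;0 -.0044 0 .0082 0'; python3 ang.py; python3 -m jog '0 0 0 0 0;0 0 0 0 0;0 0 0 0 0;0 0 0 0 0;0 0 0 0 0;0 0 0 0 0;0 0 0 0 0;0 0 0 0 0;0 0 0 0 0;0 0 0 0 0'; python3 ang.py
python3 - <<'E'
from loc import *
u={}
for n,b in(("top",(145,200,180,225)),("side",(165,215,230,290))):
    u[n],k,e=blob(ps[n],(105,120,40),(130,255,255),b);print(n,u[n],k)
print("swab handle mid (expect .5606 .304 .133):",tri(u))
for n in ps:
    for q in("putty_tin","tape","putty_knife"):
        r=optics.cut_out(ps[n],q);print(n,q,[np.round(x["location"],1).tolist() for x in r[:1]])
print({k:np.round(env.sense()[k],2).tolist() for k in("dq","opening","joint_pos")})
E
```

```text
t: 16.35
tcp_pos: [0.5746, -0.0685, 0.2461]
tool_rot: [[1.0, 0.028, 0.004], [0.028, -1.0, -0.0], [0.004, 0.0, -1.0]]
ft_force: [6.8, -0.6, -0.7]
opening: 0.0095
side [(0.81, 40.0, 0.0, 0.0), (0.81, 39.5, 0.0, 0.0), (0.81, 39.0, 0.0, -1.0)] shiftfree best [[0.814, 40.0, 0.0, 0.0], [0.812, 39.5, 0.0, 0.0]]
side [(0.93, 40.0, 0.0, 0.0), (0.93, 39.0, 1.0, 0.0), (0.93, 40.5, 0.0, 0.0)] shiftfree best [[0.93, 40.0, 0.0, 0.0], [0.928, 40.5, 0.0, 0.0]]
side [(0.97, 40.0, 0.0, 0.0), (0.97, 40.5, 0.0, 0.0), (0.97, 39.5, 0.0, 0.0)] shiftfree best [[0.969, 40.0, 0.0, 0.0], [0.967, 40.5, 0.0, 0.0]]
top [(0.92, 40.0, 0.0, 0.0), (0.92, 39.5, 0.0, 0.0), (0.92, 40.5, 0.0, 0.0)] shiftfree best [[0.923, 40.0, 0.0, 0.0], [0.923, 39.5, 0.0, 0.0]]
[ 0.57462461 -0.06846182  0.24610615] 0.010034845223445171 [ 6.89016197 -0.53913021 -1.58172752]
16.45
t: 17.45
tcp_pos: [0.5746, -0.0685, 0.2461]
tool_rot: [[1.0, 0.028, 0.004], [0.028, -1.0, 0.0], [0.004, -0.0, -1.0]]
ft_force: [6.1, -1.9, -0.3]
opening: 0.0091
side [(0.82, 40.0, 0.0, 0.0), (0.81, 39.5, 0.0, 0.0), (0.81, 40.5, 0.0, 0.0)] shiftfree best [[0.816
[... 370 characters left out ...]
5, 0.0, 0.0), (0.92, 40.5, 0.0, 0.0)] shiftfree best [[0.922, 40.0, 0.0, 0.0], [0.922, 39.5, 0.0, 0.0]]
[ 0.57461093 -0.06845927  0.24610054] 0.009334181466075783 [ 6.56918659 -1.16573522 -2.3037754 ]
17.55
top [166.         208.13333333] 15
side [180.15189873 266.34177215] 79
swab handle mid (expect .5606 .304 .133): (array([0.56094678, 0.30662473, 0.1346627 ]), np.float64(0.3352009184649205))
top putty_tin [[202.0, 156.0]]
top tape [[97.4, 224.6]]
top putty_knife [[457.9, 231.7]]
side putty_tin [[168.0, 250.8]]
side tape [[134.6, 388.4]]
side putty_knife []
{'dq': [-0.02, -0.01, 0.0, 0.07, -0.03, 0.01, 0.02], 'opening': 0.01, 'joint_pos': [49.59, 31.96, -62.35, 98.41, 30.35, 68.24, -19.2]}
```

Both views agree on 40°, and it held for over a second. The swab is seated and the bystanders have not moved.

```bash
python3 -c "from rig import sign_off; print(sign_off())"
```

```text
the job is handed in; nothing more can be done
None
```

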